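# Hook down the drying-rack hatch

## Robot

A 6-joint arm with a two-finger parallel gripper is mounted at the origin on the work surface. World frame = base frame: x ahead of the robot, y to its left, z up, the work surface at z = 0. Lengths are in m, angles in rad, forces in N, time in s.
With the tool pointing down it reaches from about 0.25 to 0.775 m from the base axis. Payload 4 kg.
Tool frame: the origin (TCP) lies at the very end of the fingers, on their centre line; the grasp point (between the pads) lies 19 mm behind it; x points along the fingers, y is the direction in which the jaws open and shut, and the axes are right-handed (so a half turn about x gives the same grasp; the last joint's range is limited). The gripper opens to 94 mm and grips with 3 to 60 N. Pads are 16 mm wide; open, the fingers measure 119 mm over their backs; the gripper's body (75 mm by 177 mm) begins 78 mm behind the grasp point.
Start: joints at [-1.223, 0.087, 1.371, -0, 1.684, -0.103], TCP at [0.24, -0.495, 0.206] pointing down, gripper open.
Joint ranges: [-3.1, 3.1], [-0.76, 2.03], [0.27, 2.55], [-1.08, 4.22], [0.17, 2.65], [-2.57, 2.57]. Speed limits (rad/s): [2.79, 2.79, 3.14, 3.14, 3.14, 3.14].

## Interface

Orientations are given as [roll, pitch, yaw] about the fixed x, y, z axes, in that order (R = Rz(yaw) Ry(pitch) Rx(roll)).
In Python, from bench import robot gives the robot as it stands.
- The arm moves only by the tool carry_out, never from a script. Its argument "targets" is a list of rows, each a list of 5 numbers: the closure, from 0 (fully open) to 1 (shut), then the shift along the tool's x, y, z in cm, then the turn about the tool's x in degrees. In form: [[fingers, tx, ty, tz, turn], ...]. A call has 1 to 20 rows; each row shifts and turns the commanded pose from where the row before left it, along the tool's axes as they then stand; what a row does not reach is not made up. A row lasts 1/10 s, in which the tool goes at most 50 mm and 8.59 degrees, less where a joint would pass 70% of its speed; a pose out of reach is approached as far as the arm can. A call is refused whole if a number of a shift passes 5 or a number of a turn 8.59, either way. A call with a gripper value outside its range is refused whole. The fingers move at their own pace and stop on an object; the grip force is fixed at half the most. Time passes only in rows, so rows that do not move let the fingers close. It gives the time, the measured TCP pose, the force and the opening at its end, in the units of the state.
- robot.get_obs(): the state, without advancing time (a new reading comes with each control period).
- robot.snapshot(name): name is "side" or "top"; returns a dict with "image" (420x560x3 uint8, red, green, blue), "camera_matrix" (3x3 intrinsics, pixels), "pose" (4x4, takes a point from camera to world coordinates). Camera axes: x right, y up, looking along -z (the intrinsics and any distortion apply to the point x, -y, -z); pixel columns grow to the right and rows downward; lengths in m; the calibration is good to about 2 mm. A picture is of the moment at which its call begins. There is no depth.
- robot.close_job(): hands the job in, once; it reports no verdict.
The state is a dict: "time": time; "joint_positions": joint angles; "qvel": joint speeds; "joint_torque": joint torques, N m; "tool_pos": TCP position; "ee_rot": TCP orientation; "wrist_force": force on the tool from outside, world axes, zero at the start; "wrist_torque": the same for the moment, N m; "width": finger opening in m.
Only numpy, scipy, OpenCV 4.12 (cv2) and the standard library are available. Lean on these libraries where they do the work, as an engineer would, in place of code of your own. Each camera call takes 0.05 s, during which the arm holds its last target. There are 200 camera calls.

## Task

Take the hook pole from its forked stand, reach its hook in under the rack's wire roof and catch the steel eye on the drop hatch, and swing the hatch gently all the way down to its stop. Work the hatch with the pole only, not with the gripper. Then hang the pole back upright in the fork of its stand and let go, with the hatch left down and the other things on the bench left where they are.

Things in the scene. Friction and masses are not known exactly. Their poses are not given: they have to be found in the camera images.
- pole: Loose hook pole, 206 mm long, 110 to 180 g, hanging upright in its stand's fork by a round steel collar (radius 22, 6 thick). Origin: centre of the collar's underside; +z up the handle, +x the way the hook is cranked. Below the collar: straight rod, radius 5 mm, to z = -105, a crank (rod radius 4.5) 24 mm out to +x, then the tip, parallel to the rod, down to z = -134.5.
- handle (a point): Middle of the pole's wooden handle, (0, 0, 40) mm in the pole's frame, axes as the pole's. The handle is 30 mm in x by 24 mm in y, from z = 6 to 71 mm; grip it across y.
- hook (a point): On the pole at (15.5, 0, -113.5) mm in its frame, axes as the pole's: where the centre of the eye's bar lies when snug in the hook's inner corner, below the crank and on the rod's side of the tip. The tip's end is 21 mm below this point.
- rack: Fixed rack of blue square tube with bowls in it and, 65 mm or more behind the hinge line, pots on its roof (to z = 365). Origin on the bench under the hatch's hinge line; +x into the rack (roughly away from the robot), y along the hinge, z up. 270 mm wide, 190 deep. Front posts, 20 mm square, at x = 12, y = -125 and 125.
- roof (a point): Middle of the front rail (8 mm round bar, 250 long) of the rack's flat roof of wires, (-61, 0, 289) mm in the rack's frame. With the hatch shut the roof juts 27 mm out past the eye's bar: an upright pole strikes it, one whose handle leans 25 to 40 degrees back to the rack's -x passes in front.
- hatch (a joint): Angle of the drop hatch in rad: 0 upright (shut), grows as its top swings out to the rack's -x and down; 1.31 is fully down, on its stop. Starts between 0 and 0.22. Its axis runs along the rack's y through (0, 0, 80) mm in the rack's frame. Stiff (0.2 N m of friction: 1 to 2 N at the eye), no spring: it stays where it is left.
- hatch_axis (a point): The hatch's moving grey panel, 200 mm wide, 125 high, 8 thick, about 200 g. This point lies on the hinge axis at mid width; its z from the hinge up the panel, x into the rack when shut. The steel eye is a rigid U of 8 mm round bar standing out from the top edge: legs at y = -42 and 42 rise from the outer face at x = -6, z = 115 to the cross bar at x = -34, z = 145.
- eye (a point): Middle of the eye's cross bar, in the hatch at (-34, 0, 145) mm from hatch_axis, axes as the hatch's. The bar runs along y, radius 4, 84 mm between leg centres. The hook's tip goes down behind this bar, between it and the panel (26 mm clear in x when shut). The bar is 225 mm above the bench when the hatch is shut, about 85 when down.
- stand: Fixed stand for the pole: base plate 200 by 120 by 12 mm (x = -165 to 35), a blue post (front face at x = -53) and at the top a blue fork plate, 8 thick, top at z = 165 mm. Origin on the bench, +x roughly away from the robot. The fork's slot, 20 mm wide, runs along x, closed at x = -89, open to -x, where its 22 mm wide tines end at x = -136.
- berth (a point): On the stand at (-100, 0, 165) mm, axes as the stand's: the pole's origin belongs here, its collar lying on the fork, handle up, crank to the stand's +x. The pole leaves by being lifted a little and drawn out to the stand's -x, and comes back the same way. At the start it is within 6 mm and 0.15 rad of this.
- jar: Small jar, radius 30, 60 high, loose bystander; origin at the centre of its underside.
- bowl: Unfired bowl, radius 65, 50 high, loose bystander; origin at the centre of its underside.
- bat: Plaster disc, radius 85, 18 thick, loose bystander; origin at the centre of its underside.
- brush: Brush lying on the bench, loose bystander.
- rib: Flat wooden shaping tool 110 by 50 by 10 mm, loose bystander.
- prop: Upright kiln prop, a cylinder of radius 25, 100 high, loose bystander; origin at the centre of its underside.
There are look-alikes about, which are no part of the job. Of the things like the pole, leave any that is blue; of the rest the smaller one is meant.

How it is judged:
By the outcome, as a careful person would: the job done as asked, in the order asked, and still so for the second after the job is handed in, with the robot touching nothing.
It also fails if it takes over 67 s, if anything falls off the work surface, if the arm or the gripper's body presses on something with over 40 N, if the wrist force passes 120 N, or if a joint passes its speed limit or range.

## Working session

There is one attempt and no reset: what is moved stays moved. The work goes in short steps, Python scripts to look and compute and a tool call to move; the robot and the scene stay as the last step left them, time stands still between calls to the robot, and variables do not carry over. Pictures are saved under pics/ and viewed, about 8 in all and at most 12, crops included, and the job is handed in when it is done.

Besides the shell and the picture viewer there is one more tool, called after "Emit:" in YAML: its name, and indented under it one key for each argument. carry_out: Moves the arm, as the interface text tells. Its arguments: {"type":"object","properties":{"targets":{"type":"array","items":{"type":"array","items":{"type":"number"}}}},"required":["targets"]}

```bash
mkdir -p pics; ls
python3 - <<'E'
from bench import robot
import cv2,numpy as np,pickle
d={}
for n in("side","top"):
    s=robot.snapshot(n); d[n]=s
    cv2.imwrite(f"pics/{n}0.png",s["image"][:,:,::-1])
    print(n,s.keys(),s["camera_matrix"].round(2).tolist(),s["pose"].round(4).tolist())
pickle.dump(d,open("s0.pkl","wb"))
print(robot.get_obs())
E
```

```text
pics
side dict_keys(['image', 'camera_matrix', 'pose']) [[498.25, 0.0, 271.87], [0.0, 498.25, 207.97], [0.0, 0.0, 1.0]] [[0.9958, 0.0577, -0.0709, 0.2992], [-0.0912, 0.5678, -0.8181, -1.41], [-0.007, 0.8211, 0.5707, 1.1683], [0.0, 0.0, 0.0, 1.0]]
top dict_keys(['image', 'camera_matrix', 'pose']) [[401.41, 0.0, 276.93], [0.0, 401.41, 209.34], [0.0, 0.0, 1.0]] [[-0.0116, 0.9928, -0.1192, 0.2883], [-0.9999, -0.0103, 0.0112, 0.0093], [0.0099, 0.1193, 0.9928, 1.3161], [0.0, 0.0, 0.0, 1.0]]
{'time': 0.1, 'joint_positions': array([-1.22312188e+00,  8.79091054e-02,  1.37204614e+00, -7.32508675e-06,
        1.68358232e+00, -1.03080789e-01]), 'qvel': array([-0.00013499, -0.00025451, -0.00342348,  0.00016446, -0.00101515,
       -0.00155341]), 'joint_torque': array([ 1.83173594e-03, -3.41253054e+01, -3.03301835e+01,  7.20217125e-02,
        3.04187648e-02, -9.89882574e-05]), 'tool_pos': array([ 0.23944792, -0.49462176,  0.2044348 ]), 'ee_rot': array([-1.67013397,  1.5688514 ,  1.9222131 ]), 'wrist_force': array([ 0.27558573,  0.26011823, -0.42002683]), 'wrist_torque': array([ 0.00605043,  0.00861887, -0.01135058]), 'width': 0.09401723367510335}
```

View pics/side0.png

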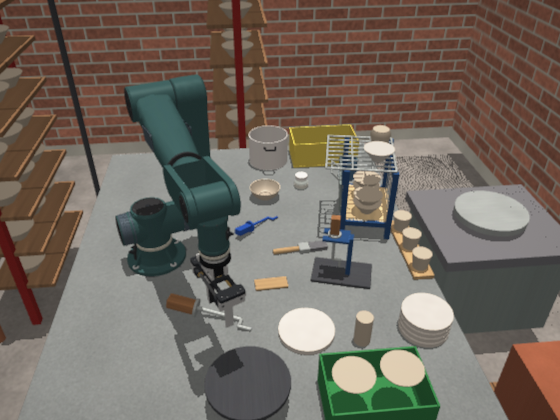

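View pics/top0.png

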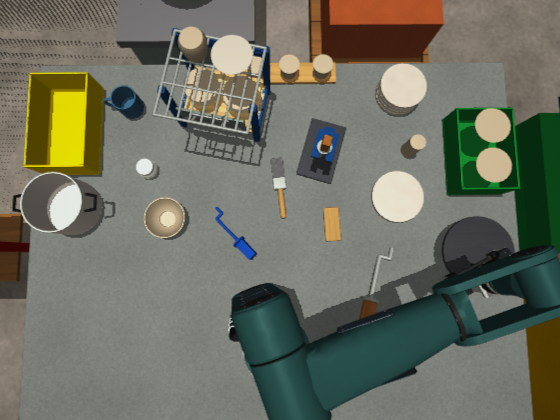

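Top view: the pole in the stand is near (325,145), with the rack near (215,85). Side view: pole at (336,225), rack at (360,180).

Things that could be taken for the pole:
- Blue pole lying on the bench, top (236,235), side (255,227). It is blue, so leave it.
- Large brown-handled pole lying down, top (375,285), side (200,308). It is the larger one, so leave it.
- Brown-handled pole in the stand, top (325,145), side (336,225). It is the smaller of the rest and hangs in the fork, so this is the one.

Next I'll check it in a close crop.

```bash
cat > h.py <<'E'
import numpy as np,cv2,pickle
from scipy.spatial.transform import Rotation as Rot
def ray(s,u,v):
    K,P=s["camera_matrix"],s["pose"]
    d=np.linalg.solve(K,[u,v,1.]); d=P[:3,:3]@[d[0],-d[1],-d[2]]
    return P[:3,3],d/np.linalg.norm(d)
def onz(s,u,v,z):
    o,d=ray(s,u,v); return o+d*(z-o[2])/d[2]
def proj(s,p):
    P=s["pose"]; c=P[:3,:3].T@(np.asarray(p)-P[:3,3]); q=s["camera_matrix"]@[c[0],-c[1],-c[2]]
    return q[:2]/q[2]
def tri(s1,p1,s2,p2):
    (a,d),(b,e)=ray(s1,*p1),ray(s2,*p2)
    t=np.linalg.lstsq(np.c_[d,-e],b-a,rcond=None)[0]; x,y=a+d*t[0],b+e*t[1]
    return (x+y)/2,np.linalg.norm(x-y)
def crop(s,u0,v0,u1,v1,k,fn,step=20):
    im=cv2.resize(s["image"][v0:v1,u0:u1,::-1],None,fx=k,fy=k,interpolation=cv2.INTER_CUBIC)
    for u in range(-(-u0//step)*step,u1,step): cv2.putText(im,str(u),(int((u-u0+.5)*k),9),0,.35,(0,255,255),1); cv2.line(im,(int((u-u0+.5)*k),10),(int((u-u0+.5)*k),16),(0,255,255),1)
    for v in range(-(-v0//step)*step,v1,step): cv2.putText(im,str(v)+"-",(0,int((v-v0+.5)*k)+3),0,.35,(0,255,255),1)
    cv2.imwrite(fn,im)
E
python3 - <<'E'
from h import *
d=pickle.load(open("s0.pkl","rb"))
crop(d["side"],300,125,412,290,3.6,"/tmp/a.png"); crop(d["top"],295,110,355,190,6,"/tmp/b.png",10)
a,b=cv2.imread("/tmp/a.png"),cv2.imread("/tmp/b.png")
c=np.zeros((600,a.shape[1]+b.shape[1],3),np.uint8); c[:a.shape[0],:a.shape[1]]=a; c[:b.shape[0],a.shape[1]:]=b
cv2.imwrite("pics/c1.png",c)
crop(d["top"],148,20,280,165,4.1,"pics/c2.png")
# rough
s=d["top"]
for n,u,v,z in[("handle top",327,140,.236),("jar",146,167,.06),("bowl",166,219,.05),("prop",413,146,.1),("bat",397,197,.018),("base c",322,152,.012)]: print(n,onz(s,u,v,z).round(3))
E
```

```text
handle top [ 0.61  -0.144  0.236]
jar [0.579 0.41  0.06 ]
bowl [0.413 0.346 0.05 ]
prop [ 0.629 -0.431  0.1  ]
bat [ 0.481 -0.4    0.018]
base c [ 0.636 -0.158  0.012]
```

View pics/c1.png

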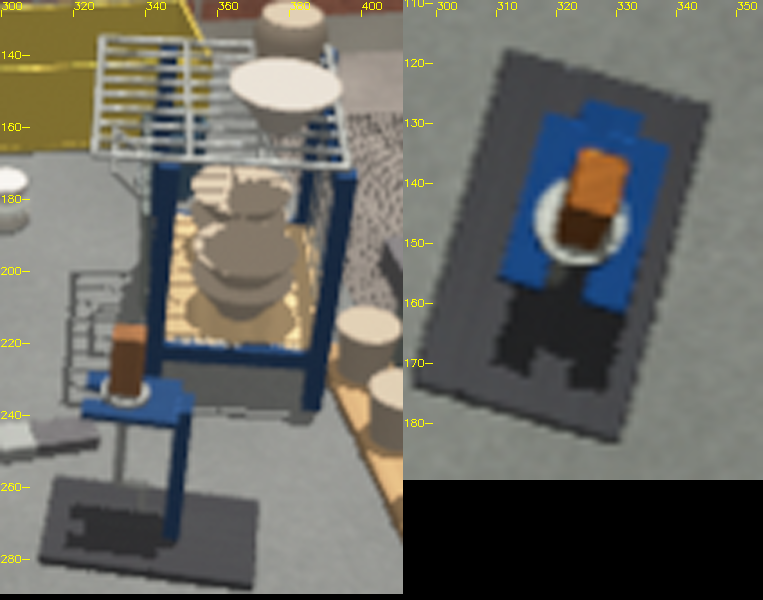

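View pics/c2.png

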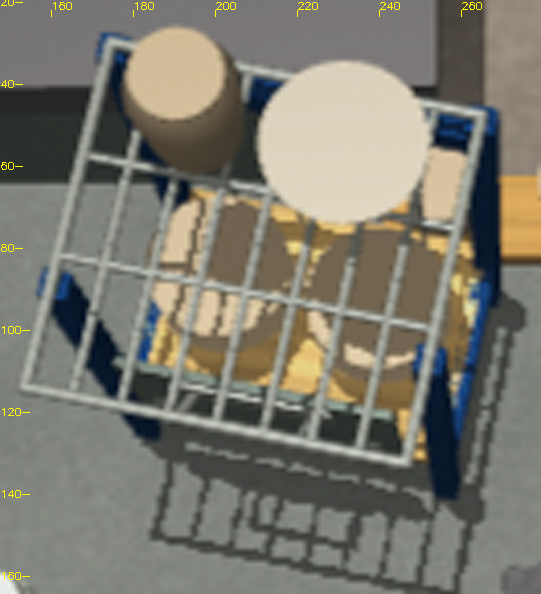

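The crop shows the chosen pole with its brown handle up and its pale collar on the blue fork. In the top view the collar centre is at (324,147) and the handle top at (327,140). The roof's front rail runs (153,114) to (247,132), and the hatch's top edge runs (177,108.5) to (244,120).

Run:
```python
from h import *
d=pickle.load(open("s0.pkl","rb")); t=d["top"]; s=d["side"]
# stand
hsv=cv2.cvtColor(t["image"],cv2.COLOR_RGB2HSV)
m=cv2.inRange(hsv,(100,120,60),(125,255,255)); m[:110]=0;m[190:]=0;m[:,:295]=0;m[:,355:]=0
cnt=max(cv2.findContours(m,0,2)[0],key=cv2.contourArea); print("blue rect",cv2.minAreaRect(cnt))
bc=[onz(t,*p,.012) for p in[(312,117.5),(345.7,126.5),(330.7,183.3),(296.2,173.3)]]
L=[np.linalg.norm(bc[i]-bc[(i+1)%4]).round(3) for i in range(4)]
ax=(bc[0]+bc[1]-bc[2]-bc[3]); yaw=np.arctan2(ax[1],ax[0]); c=sum(bc)/4
R=Rot.from_euler("z",yaw).as_matrix(); O=c+R@[.065,0,0]; O[2]=0
print("stand",L,np.degrees(yaw),O, "berth",(O+R@[-.1,0,.165]).round(4))
fc=[onz(t,*p,.165) for p in[(318.2,128.2),(338.7,133.7),(331.5,161.2),(310.2,155.7)]]
a2=fc[0]+fc[1]-fc[2]-fc[3]; e=(fc[2]+fc[3])/2
print("fork w",np.linalg.norm(fc[2]-fc[3]),"yaw",np.degrees(np.arctan2(a2[1],a2[0])),"berth2",e+a2/np.linalg.norm(a2)*.036)
print("collar",onz(t,324.3,146.7,.171),"handletop",onz(t,327.3,139.8,.236))
print("handle side tri",tri(t,(327.3,139.8),s,(331.5+0.5,218)))
# rack
l,r=onz(t,152.9,113.9,.289),onz(t,247,132.2,.289); y=(l-r)
print("rail len",np.linalg.norm(y),l,r); yaw=np.arctan2(-y[0],y[1]); R=Rot.from_euler("z",yaw).as_matrix()
bl,br=onz(t,174.8,28.8,.289),onz(t,266.5,47.1,.289); print("depth",np.linalg.norm(bl-l),np.linalg.norm(br-r),"backyaw",np.degrees(np.arctan2(-(bl-br)[0],(bl-br)[1])))
O=(l+r)/2-R@[-.061,0,.289]; print("rack",O,np.degrees(yaw))
for z in(.205,.203):
  for p in[(176.8,108.5),(243.8,120)]: print("panel edge in rack",(R.T@(onz(t,*p,z)-O)).round(4))
for th in(0,.1,.2):
  c_,s_=np.cos(th),np.sin(th)
  f=lambda x,y,z:O+R@[x*c_-z*s_,y,.08+x*s_+z*c_]
  print(th,[(proj(t,f(-.034,q,.145)).round(1).tolist(),proj(s,f(-.034,q,.145)).round(1).tolist()) for q in(-.042,.042)],"top mid",proj(t,f(0,0,.125)).round(1))
print("rail side",proj(s,l),proj(s,r))
o=__import__("bench").robot.get_obs(); T=Rot.from_euler("xyz",o["ee_rot"]).as_matrix(); print(T.round(3),o["tool_pos"])
np.savez("rack.npz",O=O,R=R)
crop(t,165,95,260,140,8,"/tmp/a.png"); crop(s,310,125,405,185,8,"/tmp/b.png"); a,b=cv2.imread("/tmp/a.png"),cv2.imread("/tmp/b.png")
cv2.imwrite("pics/c3.png",cv2.resize(np.vstack([a,b]),None,fx=.71,fy=.71))
```

```text
blue rect ((325.203857421875, 142.91921997070312), (22.10186004638672, 32.889671325683594), 15.255118370056152)
stand [np.float64(0.117), np.float64(0.201), np.float64(0.119), np.float64(0.199)] -16.30794041762305 [ 0.70536412 -0.17363191  0.        ] berth [ 0.6094 -0.1456  0.165 ]
fork w 0.06450907557312298 yaw -16.484253177500097 berth2 [ 0.61015756 -0.14458687  0.165     ]
collar [ 0.60926834 -0.14463346  0.171     ] handletop [ 0.61060051 -0.14472149  0.236     ]
handle side tri (array([ 0.60592462, -0.14466402,  0.23444117]), np.float64(0.009854036965269786))
rail len 0.25391368578705037 [0.66918836 0.32278023 0.289     ] [0.61720789 0.07424413 0.289     ]
depth 0.2451799546779552 0.24308916355121638 backyaw -12.28550306047708
rack [ 7.02906221e-01  1.86024437e-01 -1.11022302e-16] -11.812937622351608
panel edge in rack [-0.0067  0.0951  0.205 ]
panel edge in rack [-0.0023 -0.1     0.205 ]
panel edge in rack [-0.006   0.0958  0.203 ]
panel edge in rack [-0.0016 -0.0997  0.203 ]
0 [([220.7, 124.3], [332.6, 171.9]), ([191.4, 118.7], [332.9, 160.8])] top mid [209.8 112.6]
0.1 [([219.8, 129.7], [328.7, 172.7]), ([190.6, 124.0], [329.1, 161.5])] top mid [208.9 116.8]
0.2 [([219.1, 134.9], [324.8, 173.8]), ([189.9, 129.3], [325.4, 162.6])] top mid [208.1 121.1]
rail side [327.34567724 135.43598592] [325.61076062 168.10064334]
[[-0.001  0.436 -0.9  ]
 [ 0.002 -0.9   -0.436]
 [-1.    -0.002 -0.   ]] [ 0.23944792 -0.49462176  0.2044348 ]
```

View pics/c3.png

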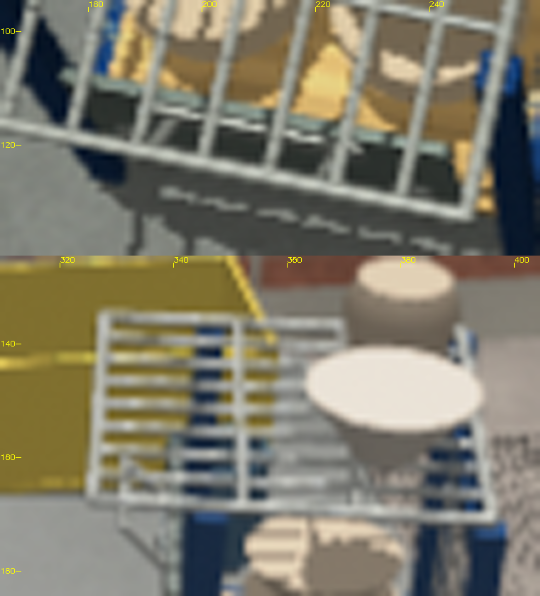

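The size checks agree: base plate 201×118 mm, fork width 64.5 mm, rail 254 mm, and both berth estimates within 1.5 mm. The hatch is almost shut (θ≈0.03), so the pole must lean about 25°. The tool can only point straight down, so I'll pivot the pole in the grip by hooking it on the fixed roof rail and drawing back.

First move is over the pole.

Emit:
carry_out:
  targets:
    - [0,-5,0,0,0]
    - [0,-5,0,0,0]
    - [0,0,-1.02,-3.24,0]
    - [0,0,-1.02,-3.24,0]
    - [0,0,-1.02,-3.24,0]
    - [0,0,-1.02,-3.24,0]
    - [0,0,-1.02,-3.24,0]
    - [0,0,-1.02,-3.24,0]
    - [0,0,-1.02,-3.24,0]
    - [0,0,-1.02,-3.24,0]
    - [0,0,-1.02,-3.24,0]
    - [0,0,-1.02,-3.24,0]
    - [0,0,-1.02,-3.24,0]
    - [0,0,-1.02,-3.24,0]
    - [0,0,-1.02,-3.24,0]
    - [0,0,-1.02,-3.24,0]
    - [0,0,-1.02,-3.24,0]
    - [0,0,0,0,0]

```text
time: 1.9
tool_pos: [0.6123, -0.1424, 0.3033]
ee_rot: [-1.228, 1.568, 2.369]
wrist_force: [-1.3, -0.2, -0.5]
width: 0.0938
```

Emit:
carry_out:
  targets:
    - [0,0,0,0,7]
    - [0,0,0,0,7]
    - [0,0,0,0,7]
    - [0,0,0,0,7]
    - [0,0,0,0,7]
    - [0,0,0,0,7]
    - [0,0,0,0,0]

```text
time: 2.6
tool_pos: [0.6098, -0.1463, 0.3051]
ee_rot: [0.456, 1.57, -2.968]
wrist_force: [-0.0, 0.1, 0.2]
width: 0.094
```

```bash
cat >> h.py <<'E'
def show(fn=None):
    from bench import robot
    o=robot.get_obs(); T=Rot.from_euler("xyz",o["ee_rot"]).as_matrix()
    print("t",round(o["time"],2),"tcp",o["tool_pos"].round(4),"yaw_y",np.degrees(np.arctan2(T[1,1],T[0,1])).round(2),"toolx",T[:,0].round(3),"F",o["wrist_force"].round(1),"M",o["wrist_torque"].round(2),"w",round(o["width"],4),"j",o["joint_positions"].round(2))
    return o,T
E
python3 - <<'E'
from h import *
o,T=show(); print("to go cm",(T.T@(np.array([.610,-.1447,.186])-o["tool_pos"])*100).round(2))
d=pickle.load(open("s0.pkl","rb"))
# handle yaw check: orange top face
t=d["top"]; h=cv2.cvtColor(t["image"],cv2.COLOR_RGB2HSV)[110:190,295:355]
m=cv2.inRange(h,(5,120,150),(20,255,255)); c=max(cv2.findContours(m,0,2)[0],key=cv2.contourArea); print(cv2.minAreaRect(c))
E
```

```text
t 2.6 tcp [ 0.6098 -0.1463  0.3051] yaw_y -106.21 toolx [-0.001 -0.    -1.   ] F [-0.   0.1  0.2] M [ 0.06 -0.03  0.03] w 0.094 j [-0.33  0.27  0.96 -0.    1.91  1.53]
to go cm [ 1.191e+01 -1.700e-01  1.000e-02]
((32.14706039428711, 29.911767959594727), (7.033533096313477, 9.45888900756836), 14.03624439239502)
```

Emit:
carry_out:
  targets:
    - [0,2.5,-0.17,0,0]
    - [0,2.5,0,0,0]
    - [0,2.5,0,0,0]
    - [0,2.4,0,0,0]
    - [0,2,0,0,0]
    - [0,0,0,0,0]
    - [1,0,0,0,0]
    - [1,0,0,0,0]
    - [1,0,0,0,0]
    - [1,0,0,0,0]
    - [1,0,0,0,0]
    - [1,0,0,0,0]
    - [1,0,0,0,0]
    - [1,0,0,0,0]

```text
time: 4.0
tool_pos: [0.6109, -0.144, 0.1865]
ee_rot: [0.975, 1.571, -2.449]
wrist_force: [-0.8, -0.0, 1.3]
width: 0.0332
```

```bash
python3 -c "
from h import *
show()"
```

```text
t 4.0 tcp [ 0.6109 -0.144   0.1865] yaw_y -106.17 toolx [-0. -0. -1.] F [-0.8 -0.   1.3] M [0.03 0.03 0.01] w 0.0332 j [-0.32  0.26  1.2  -0.    1.67  1.53]
```

Emit:
carry_out:
  targets:
    - [1,0,0,0,0]
    - [1,0,0,0,0]
    - [1,0,0,0,0]
    - [1,0,0,0,0]
    - [1,-0.5,0,0,0]
    - [1,-0.5,0,0,0]
    - [1,-0.5,0,0,0]
    - [1,0,0,0,0]

```text
time: 4.8
tool_pos: [0.6115, -0.1441, 0.2029]
ee_rot: [3.118, 1.568, -0.306]
wrist_force: [-0.1, -0.3, -1.0]
width: 0.0241
```

```bash
python3 -c "
from h import *
show()"
```

```text
t 4.8 tcp [ 0.6115 -0.1441  0.2029] yaw_y -106.16 toolx [ 0.002 -0.001 -1.   ] F [-0.1 -0.3 -1. ] M [ 0.03 -0.02 -0.01] w 0.0241 j [-0.32  0.26  1.17  0.    1.7   1.53]
```

Gripped: width 24.1 mm and about 1 N of weight, both as expected. Next I draw it out and lift it.

Emit:
carry_out:
  targets:
    - [1,0,0,1,0]
    - [1,0,0,1.5,0]
    - [1,0,0,1.5,0]
    - [1,0,0,1.5,0]
    - [1,0,0,1.5,0]
    - [1,0,0,1,0]
    - [1,-2.5,0,0,-1.4]
    - [1,-3,0,0,-1.4]
    - [1,-3,0,0,-1.4]
    - [1,-3,0,0,0]
    - [1,-3,0,0,0]
    - [1,-3,0,0,0]
    - [1,-3,0,0,0]
    - [1,-3,0,0,0]
    - [1,-3,0,0,0]
    - [1,0,0,0,0]

```text
time: 6.4
tool_pos: [0.5341, -0.1217, 0.4711]
ee_rot: [3.014, 1.562, -0.337]
wrist_force: [0.3, 0.2, -1.3]
width: 0.0238
```

Emit:
carry_out:
  targets:
    - [1,0,-1.5,-0.1,0]
    - [1,0,-2.5,-0.2,0]
    - [1,0,-2.5,-0.2,0]
    - [1,0,-2.5,-0.2,0]
    - [1,0,-2.5,-0.2,0]
    - [1,0,-2.5,-0.2,0]
    - [1,0,-2.5,-0.2,0]
    - [1,0,-2.5,-0.2,0]
    - [1,0,-2.5,-0.2,0]
    - [1,0,-2.5,-0.2,0]
    - [1,0,-2.5,-0.2,0]
    - [1,0,-2.5,-0.2,0]
    - [1,0,-2,-0.2,0]
    - [1,0,-1,0,0]
    - [1,0,0,0,0]

```text
time: 7.9
tool_pos: [0.625, 0.1881, 0.4636]
ee_rot: [0.383, 1.566, -2.965]
wrist_force: [-0.3, 0.5, -1.1]
width: 0.0239
```

Run:
```python
from h import *
o,T=show(); print("to go cm",(T.T@(np.array([.6319,.1851,.47])-o["tool_pos"])*100).round(2))
from bench import robot
d={n:robot.snapshot(n) for n in("top","side")}; pickle.dump(d,open("s1.pkl","wb"))
crop(d["top"],160,60,280,150,5,"/tmp/a.png"); crop(d["side"],290,90,410,205,3.9,"/tmp/b.png")
a,b=cv2.imread("/tmp/a.png"),cv2.imread("/tmp/b.png"); print(a.shape,b.shape)
k=600/(a.shape[0]+b.shape[0]); c=np.zeros((a.shape[0]+b.shape[0],max(a.shape[1],b.shape[1]),3),np.uint8); c[:a.shape[0],:a.shape[1]]=a; c[a.shape[0]:,:b.shape[1]]=b
cv2.imwrite("pics/c4.png",cv2.resize(c,None,fx=k,fy=k))
R=np.load("rack.npz")["R"]; O=np.load("rack.npz")["O"]
P=np.array(o["tool_pos"]); 
for z in(-.0215,-.156): print("pred",z,[proj(d[n],P+[0,0,z]).round(1) for n in d])
```

```text
t 7.9 tcp [0.625  0.1881 0.4636] yaw_y -101.82 toolx [-0.005 -0.001 -1.   ] F [-0.3  0.5 -1.1] M [ 0.05 -0.    0.  ] w 0.0239 j [0.21 0.51 0.3  0.   2.33 1.98]
to go cm [-0.64  0.16 -0.73]
(450, 600, 3) (448, 468, 3)
pred -0.0215 [array([192.1, 108.2]), array([324.4, 113.7])]
pred -0.156 [array([202.5, 127.4]), array([322.4, 147.9])]
```

View pics/c4.png

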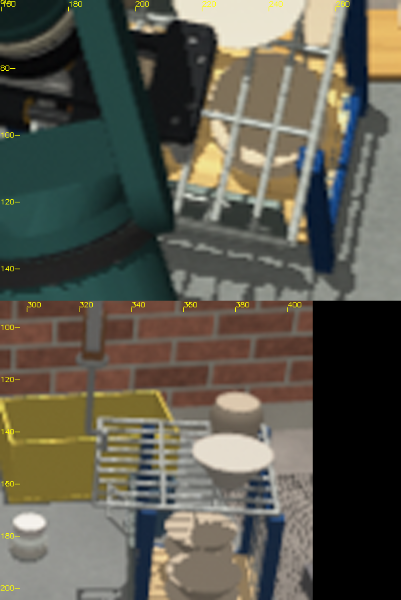

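The crop shows the pole held upright, collar at side (323,113) as predicted and tip just above the roof wires. The arm is close to its stretch limit (j3 0.30), so I move forward as I descend.

Emit:
carry_out:
  targets:
    - [1,0.3,0.16,-0.35,0]
    - [1,0.3,0,-0.4,0]
    - [1,0,0,0,0]

```text
time: 8.3
tool_pos: [0.6324, 0.1819, 0.4596]
ee_rot: [0.596, 1.57, -2.757]
wrist_force: [0.4, -0.3, -2.4]
width: 0.0237
```

Run:
```python
from h import *
o,T=show(); print("to go cm",(T.T@(np.array([.6319,.1851,.4235])-o["tool_pos"])*100).round(2))
from bench import robot
d={n:robot.snapshot(n) for n in("side",)}; P=np.array(o["tool_pos"]); X=-T[:,2]; s=d["side"]
for n,q in[("tip",P+.024*X-[0,0,.156]),("tiptop",P+.024*X-[0,0,.1265]),("rodlow",P-[0,0,.1265]),("collar",P-[0,0,.0215]),("rail there",np.array([.7029,.186,0])+np.load("rack.npz")["R"]@[-.061,-.0156,.289])]: print(n,proj(s,q).round(1))
crop(s,300,95,350,175,7,"pics/c5.png",5)
```

```text
t 8.3 tcp [0.6324 0.1819 0.4596] yaw_y -102.07 toolx [-0.001 -0.    -1.   ] F [ 0.4 -0.3 -2.4] M [0.04 0.01 0.02] w 0.0237 j [ 0.19  0.52  0.3  -0.    2.32  1.98]
to go cm [ 3.61 -0.3   0.11]
tip [331.2 149.9]
tiptop [331.7 142.7]
rodlow [325.1 142.4]
collar [326.7 115.4]
rail there [326.4 152.9]
```

View pics/c5.png

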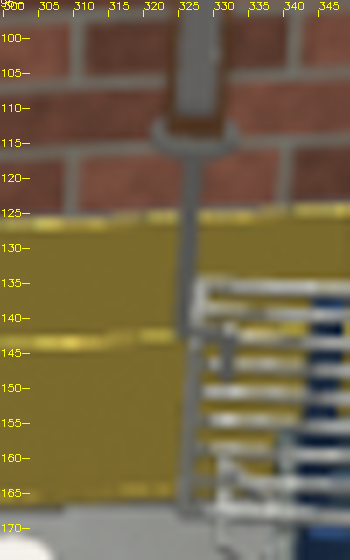

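The crop shows the rod ending at (324.5,142) and the tip down to (331.5,149), within 1 px of prediction. I now lower the tip behind the rail.

Emit:
carry_out:
  targets:
    - [1,0.1,-0.3,0.1,0]
    - [1,0.6,0,0,0]
    - [1,0.6,0,0,0]
    - [1,0.6,0,0,0]
    - [1,0.6,0,0,0]
    - [1,0.6,0,0,0]
    - [1,0,0,0,0]

```text
time: 9.05
tool_pos: [0.6313, 0.1863, 0.4284]
ee_rot: [0.443, 1.569, -2.908]
wrist_force: [-0.4, -0.1, -1.2]
width: 0.0236
```

Run:
```python
from h import *
o,T=show(); N=np.load("rack.npz"); O,R=N["O"],N["R"]; print("tcp in rack",(R.T@(o["tool_pos"]-O)).round(4))
```

```text
t 9.05 tcp [0.6313 0.1863 0.4284] yaw_y -101.97 toolx [-0.002 -0.    -1.   ] F [-0.4 -0.1 -1.2] M [0.05 0.04 0.01] w 0.0236 j [ 0.2   0.46  0.46 -0.    2.23  1.98]
tcp in rack [-0.0701 -0.0144  0.4284]
```

Emit:
carry_out:
  targets:
    - [1,0.2,0,0.3,0]
    - [1,0.2,0,0.3,0]
    - [1,0.1,0,0.65,0]
    - [1,0.1,0,0.65,0]
    - [1,0.15,0,0.65,0]
    - [1,0.15,0,0.65,0]
    - [1,0,0,0,0]

```text
time: 9.75
tool_pos: [0.5991, 0.1931, 0.4214]
ee_rot: [-2.597, 1.57, 0.336]
wrist_force: [2.6, 0.2, 0.6]
width: 0.0239
```

Run:
```python
from h import *
o,T=show(); N=np.load("rack.npz"); O,R=N["O"],N["R"]; print("tcp in rack",(R.T@(o["tool_pos"]-O)).round(4))
from bench import robot
s=robot.snapshot("side"); crop(s,295,95,350,185,6,"pics/c6.png",5)
```

```text
t 9.75 tcp [0.5991 0.1931 0.4214] yaw_y -101.93 toolx [ 0.001  0.    -1.   ] F [2.6 0.2 0.6] M [-0.18 -0.74  0.02] w 0.0239 j [0.22 0.36 0.61 0.   2.17 2.  ]
tcp in rack [-0.103  -0.0143  0.4214]
```

View pics/c6.png

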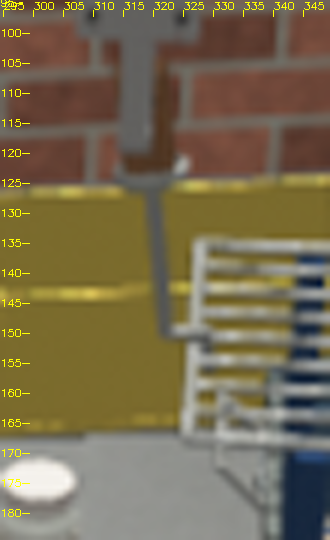

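The pole is pivoting in the grip as intended: tip behind the rail, about 9° of lean, 2.6 N. I continue along the arc to about 27°.

Emit:
carry_out:
  targets:
    - [1,0.25,0,0.7,0]
    - [1,0.28,0,0.7,0]
    - [1,0.3,0,0.7,0]
    - [1,0.35,0,0.7,0]
    - [1,0.4,0,0.7,0]
    - [1,0.45,0,0.7,0]
    - [1,0,0,0,0]

```text
time: 10.5
tool_pos: [0.5572, 0.2019, 0.4029]
ee_rot: [-2.224, 1.569, 0.71]
wrist_force: [-2.7, 0.4, 7.2]
width: 0.0236
```

```bash
cat >> h.py <<'E'
N=np.load("rack.npz"); O,R=N["O"],N["R"]
def inrack(p): return R.T@(np.asarray(p)-O)
E
python3 - <<'E'
from h import *
o,T=show(); print("tcp in rack",inrack(o["tool_pos"]).round(4))
from bench import robot
s=robot.snapshot("side"); pickle.dump(s,open("s2.pkl","wb"))
G=inrack(o["tool_pos"])+[0,0,.019]
for phi in(20,25,30):
    f=np.radians(phi); ux=np.array([np.cos(f),0,np.sin(f)]); uz=np.array([-np.sin(f),0,np.cos(f)])
    P=lambda a,z:(O+R@(G+ux*a+uz*(z-.0405)))
    print(phi,"rodlow",proj(s,P(0,-.105)).round(1),"collar",proj(s,P(0,0)).round(1),"tip",proj(s,P(.024,-.1345)).round(1), "hook in rack",(G+ux*.0155+uz*(-.154)).round(4))
crop(s,290,95,350,185,6,"pics/c7.png",5)
E
```

```text
t 10.5 tcp [0.5572 0.2019 0.4029] yaw_y -101.89 toolx [ 0.001  0.001 -1.   ] F [-2.7  0.4  7.2] M [-0.06  0.13 -0.03] w 0.0236 j [0.25 0.24 0.8  0.   2.1  2.03]
tcp in rack [-0.1459 -0.0143  0.4029]
20 rodlow [316.8 153.1] collar [308.  128.3] tip [325.4 158.2] hook in rack [-0.0787 -0.0143  0.2825]
25 rodlow [320.1 152.1] collar [308.9 128. ] tip [329.1 156.6] hook in rack [-0.0668 -0.0143  0.2889]
30 rodlow [323.2 150.9] collar [309.8 127.6] tip [332.7 154.6] hook in rack [-0.0555 -0.0143  0.2963]
```

View pics/c7.png

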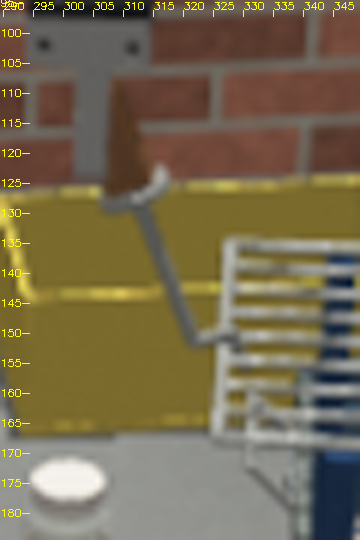

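The crop shows the pole leaning about 27°, with the rod's lower end at (321,151) against a predicted (321.3,151.6) for 27°. The hook point agrees with the rail to 2–3 mm. Next I lift off the rail, back out and lower in front of the roof.

Emit:
carry_out:
  targets:
    - [1,-1,0,0.3,0]
    - [1,-1,0,0.3,0]
    - [1,-1,0,0.4,0]
    - [1,0,0,1.4,0]
    - [1,0,0,1.5,0]
    - [1,1.4,0,0,0]
    - [1,1.4,0,0,0]
    - [1,1.4,0,0,0]
    - [1,1.4,0,0,0]
    - [1,1.3,0,0,0]
    - [1,0,0,0,0]

```text
time: 11.65
tool_pos: [0.5201, 0.2096, 0.3591]
ee_rot: [0.436, 1.565, -2.914]
wrist_force: [0.7, -0.3, -1.8]
width: 0.0238
```

Run:
```python
from h import *
o,T=show(); t=inrack(o["tool_pos"]); print("tcp in rack",t.round(4))
from bench import robot
s=robot.snapshot("side"); pickle.dump(s,open("s3.pkl","wb"))
H=t+[.0849,0,-.1139]; print("hook est",H.round(4))
G=t+[0,0,.019]
for phi in(22,27,32):
    f=np.radians(phi); ux=np.array([np.cos(f),0,np.sin(f)]); uz=np.array([-np.sin(f),0,np.cos(f)])
    P=lambda a,z:(O+R@(G+ux*a+uz*(z-.0405)))
    print(phi,"rodlow",proj(s,P(0,-.105)).round(1),"collar",proj(s,P(0,0)).round(1),"tip",proj(s,P(.024,-.1345)).round(1))
crop(s,280,110,345,195,7,"pics/c8.png",5)
```

```text
t 11.65 tcp [0.5201 0.2096 0.3591] yaw_y -101.95 toolx [-0.005 -0.001 -1.   ] F [ 0.7 -0.3 -1.8] M [ 0.06  0.11 -0.04] w 0.0238 j [0.28 0.14 1.01 0.   2.   2.06]
tcp in rack [-0.1838 -0.0143  0.3591]
hook est [-0.0989 -0.0143  0.2452]
22 rodlow [307.4 162.6] collar [297.5 138.7] tip [316.1 167.4]
27 rodlow [310.6 161.6] collar [298.4 138.4] tip [319.7 165.6]
32 rodlow [313.6 160.2] collar [299.3 138. ] tip [323.1 163.6]
```

View pics/c8.png

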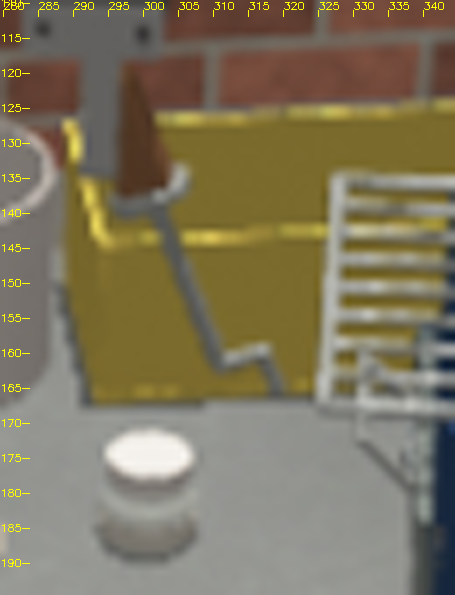

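Rod end at (311.2,161.6) and tip end at (319.8,165.5) match the prediction for 27°. The eye's bar is near (331,160) to (330.6,172), so its x is about −40 mm in the rack. I go in under the roof just above the bar.

Emit:
carry_out:
  targets:
    - [1,-0.6,0,0,0]
    - [1,0,0,-1,0]
    - [1,0,0,-1,0]
    - [1,0,0,-1,0]
    - [1,0,0,-1,0]
    - [1,0,0,-0.9,0]
    - [1,0,0,-0.6,0]
    - [1,0,0,0,0]
    - [1,0,0,0,0]

```text
time: 12.6
tool_pos: [0.5748, 0.1982, 0.367]
ee_rot: [0.357, 1.57, -2.994]
wrist_force: [-0.7, 1.0, -1.8]
width: 0.0236
```

Run:
```python
from h import *
o,T=show(); t=inrack(o["tool_pos"]); print("tcp in rack",t.round(4),"hook est",(t+[.0849,0,-.1139]).round(4))
```

```text
t 12.6 tcp [0.5748 0.1982 0.367 ] yaw_y -101.97 toolx [-0.001 -0.    -1.   ] F [-0.7  1.  -1.8] M [ 0.03  0.08 -0.05] w 0.0236 j [0.24 0.25 0.86 0.   2.03 2.02]
tcp in rack [-0.1279 -0.0143  0.367 ] hook est [-0.043  -0.0143  0.2531]
```

Emit:
carry_out:
  targets:
    - [1,0.5,0,-0.12,0]
    - [1,0.5,0,-0.12,0]
    - [1,0.5,0,-0.12,0]
    - [1,0.5,0,-0.12,0]
    - [1,0.5,0,-0.12,0]
    - [1,0.2,0,0,0]
    - [1,0,0,0,0]
    - [1,0,0,0,0]

```text
time: 13.4
tool_pos: [0.5807, 0.197, 0.3403]
ee_rot: [-2.891, 1.571, 0.042]
wrist_force: [0.0, 0.0, -0.8]
width: 0.024
```

Run:
```python
from h import *
o,T=show(); t=inrack(o["tool_pos"]); print("tcp in rack",t.round(4),"hook est",(t+[.0849,0,-.1139]).round(4))
```

```text
t 13.4 tcp [0.5807 0.197  0.3403] yaw_y -101.97 toolx [ 0.  0. -1.] F [ 0.   0.  -0.8] M [ 0.09  0.04 -0.01] w 0.024 j [ 0.23  0.25  0.92 -0.    1.97  2.01]
tcp in rack [-0.1219 -0.0143  0.3403] hook est [-0.037  -0.0143  0.2264]
```

Emit:
carry_out:
  targets:
    - [1,0,0,0.3,0]
    - [1,0.1,0,0.3,0]
    - [1,0.1,0,0.3,0]
    - [1,0.1,0,0.3,0]
    - [1,0.1,0,0.3,0]
    - [1,0.1,0,0.3,0]
    - [1,0,0,0,0]

```text
time: 14.1
tool_pos: [0.5625, 0.2009, 0.3352]
ee_rot: [0.178, 1.57, 3.111]
wrist_force: [1.0, 0.3, -0.9]
width: 0.0239
```

Run:
```python
from h import *
o,T=show(); t=inrack(o["tool_pos"]); print("tcp in rack",t.round(4),"hook est",(t+[.0849,0,-.1139]).round(4))
from bench import robot
a=pickle.load(open("s3.pkl","rb")); s=robot.snapshot("side"); pickle.dump(s,open("s4.pkl","wb"))
for x in(-.04,-.055):
  print([proj(s,O+R@[x,y,.222]).round(1) for y in(-.042,.042)])
crop(s,285,120,350,200,7,"pics/c9.png",5)
```

```text
t 14.1 tcp [0.5625 0.2009 0.3352] yaw_y -101.95 toolx [-0.  0. -1.] F [ 1.   0.3 -0.9] M [ 0.08 -0.1  -0.  ] w 0.0239 j [0.25 0.21 0.98 0.   1.96 2.03]
tcp in rack [-0.1405 -0.0142  0.3352] hook est [-0.0556 -0.0142  0.2213]
[array([330.9, 172.6]), array([331.3, 161.4])]
[array([326.9, 172.3]), array([327.4, 161.2])]
```

View pics/c9.png

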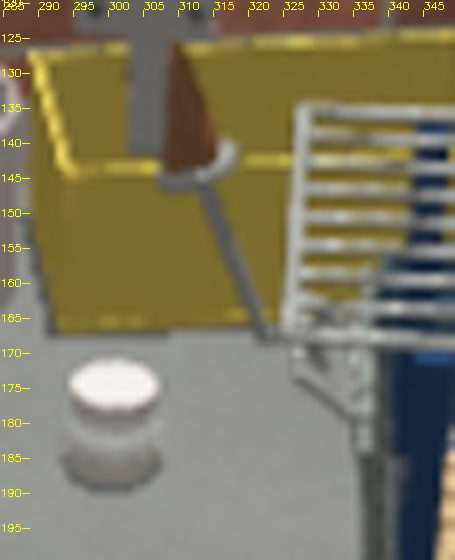

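The eye has moved out with the hook, near corner from (330.6,172.4) to (326.5,173), at about 1 N. Now I follow the hatch's arc at about 0.3 rad/s.

Emit:
carry_out:
  targets:
    - [1,0.2,0,0.41,0]
    - [1,0.22,0,0.41,0]
    - [1,0.23,0,0.4,0]
    - [1,0.24,0,0.39,0]
    - [1,0.25,0,0.39,0]
    - [1,0.26,0,0.38,0]
    - [1,0.28,0,0.37,0]
    - [1,0.29,0,0.37,0]
    - [1,0.3,0,0.36,0]
    - [1,0.31,0,0.35,0]
    - [1,0.29,0,0.34,0]
    - [1,0.3,0,0.33,0]
    - [1,0.31,0,0.32,0]
    - [1,0.32,0,0.31,0]
    - [1,0.33,0,0.3,0]
    - [1,0.34,0,0.29,0]
    - [1,0.34,0,0.28,0]
    - [1,0.35,0,0.27,0]
    - [1,0.36,0,0.26,0]
    - [1,0.37,0,0.25,0]

```text
time: 16.15
tool_pos: [0.4959, 0.215, 0.2756]
ee_rot: [0.108, 1.569, 3.041]
wrist_force: [-4.0, 1.5, 2.0]
width: 0.024
```

Run:
```python
from h import *
o,T=show(); t=inrack(o["tool_pos"]); h=t+[.0849,0,-.1139]; print("tcp in rack",t.round(4),"hook est",h.round(4),"alpha",np.arctan2(-h[0],h[2]-.08),"r",np.hypot(h[0],h[2]-.08))
from bench import robot
s=robot.snapshot("side"); pickle.dump(s,open("s5.pkl","wb"))
G=t+[0,0,.019]
for phi in(22,27,32):
    f=np.radians(phi); ux=np.array([np.cos(f),0,np.sin(f)]); uz=np.array([-np.sin(f),0,np.cos(f)])
    P=lambda a,z:(O+R@(G+ux*a+uz*(z-.0405)))
    print(phi,"rodlow",proj(s,P(0,-.105)).round(1),"collar",proj(s,P(0,0)).round(1))
```

```text
t 16.15 tcp [0.4959 0.215  0.2756] yaw_y -101.94 toolx [-0.002  0.    -1.   ] F [-4.   1.5  2. ] M [0.38 1.3  0.07] w 0.024 j [0.3  0.06 1.26 0.   1.82 2.08]
tcp in rack [-0.2086 -0.014   0.2756] hook est [-0.1237 -0.014   0.1617] alpha 0.9869733120910003 r 0.1482557919869308
22 rodlow [300.2 181.2] collar [290.4 158.5]
27 rodlow [303.3 180.2] collar [291.2 158.2]
32 rodlow [306.2 179. ] collar [292.1 157.8]
```

Emit:
carry_out:
  targets:
    - [1,0,0,0,0]
    - [1,0,0,0,0]

```text
time: 16.4
tool_pos: [0.497, 0.2146, 0.2755]
ee_rot: [1.925, 1.57, -1.426]
wrist_force: [-2.0, 0.8, 1.0]
width: 0.024
```

Run:
```python
from h import *
o,T=show(); t=inrack(o["tool_pos"]); h=t+[.0849,0,-.1139]; print("hook est",h.round(4))
s=pickle.load(open("s5.pkl","rb"))
# predicted bar ends in the side view for thetas
for th in(.6,.7,.76,.85,.95):
    a=th+.2304; print(th,[proj(s,O+R@[-.1489*np.sin(a),y,.08+.1489*np.cos(a)]).round(1).tolist() for y in(-.042,.042)])
# brightness-changed pixels vs the pre-pull image around the eye
p=pickle.load(open("s4.pkl","rb"))
crop(s,275,140,345,215,7,"pics/c10.png",5)
```

```text
t 16.4 tcp [0.497  0.2146 0.2755] yaw_y -101.98 toolx [ 0.    -0.001 -1.   ] F [-2.   0.8  1. ] M [0.2  0.56 0.01] w 0.024 j [ 0.3   0.07  1.26 -0.    1.82  2.08]
hook est [-0.1225 -0.0141  0.1616]
0.6 [[311.6, 181.1], [312.7, 169.8]]
0.7 [[309.0, 183.5], [310.1, 172.2]]
0.76 [[307.5, 185.1], [308.7, 173.8]]
0.85 [[305.6, 187.6], [306.9, 176.2]]
0.95 [[303.9, 190.5], [305.2, 179.0]]
```

The forces are small, but the crank is pressing slightly inward, so I'll bias the next rows outward.

Emit:
carry_out:
  targets:
    - [1,0.3,0,0.35,0]
    - [1,0.33,0,0.34,0]
    - [1,0.35,0,0.32,0]
    - [1,0.37,0,0.29,0]
    - [1,0.4,0,0.22,0]
    - [1,0.41,0,0.2,0]
    - [1,0.41,0,0.18,0]
    - [1,0.41,0,0.17,0]
    - [1,0.42,0,0.15,0]
    - [1,0,0,0,0]

```text
time: 17.4
tool_pos: [0.4746, 0.2194, 0.2415]
ee_rot: [0.501, 1.57, -2.849]
wrist_force: [2.5, -0.5, -1.5]
width: 0.0241
```

```bash
cat >> h.py <<'E'
def hk():
    o,T=show(); t=inrack(o["tool_pos"]); h=t+[.0849,0,-.1139]; print("hook est",h.round(4),"alpha",np.arctan2(-h[0],h[2]-.08).round(3),"r",np.hypot(h[0],h[2]-.08).round(4),"F rack",(R.T@o["wrist_force"]).round(1))
    return o,T,t,h
E
python3 -c "
from h import *
hk()"
```

```text
t 17.4 tcp [0.4746 0.2194 0.2415] yaw_y -101.96 toolx [-0.001 -0.    -1.   ] F [ 2.5 -0.5 -1.5] M [-0.12 -0.5   0.06] w 0.0241 j [0.32 0.02 1.37 0.   1.75 2.1 ]
hook est [-0.1454 -0.0141  0.1276] alpha 1.255 r 0.153 F rack [ 2.6  0.  -1.5]
```

Emit:
carry_out:
  targets:
    - [1,0.4,0,0,0]
    - [1,0.4,0,0,0]
    - [1,0.4,0,0,0]
    - [1,0.4,0,0,0]
    - [1,0.4,0,0,0]
    - [1,0.4,0,0.05,0]
    - [1,0.4,0,0.05,0]
    - [1,0.4,0,0.05,0]
    - [1,0,0,0,0]

```text
time: 18.3
tool_pos: [0.4732, 0.2195, 0.2094]
ee_rot: [0.716, 1.569, -2.635]
wrist_force: [0.8, -0.7, -1.8]
width: 0.0238
```

```bash
python3 -c "
from h import *
hk()"
```

```text
t 18.3 tcp [0.4732 0.2195 0.2094] yaw_y -101.97 toolx [-0.001 -0.001 -1.   ] F [ 0.8 -0.7 -1.8] M [ 0.05  0.12 -0.05] w 0.0238 j [ 0.33  0.02  1.43 -0.    1.69  2.11]
hook est [-0.1468 -0.0142  0.0955] alpha 1.466 r 0.1476 F rack [ 0.9 -0.5 -1.8]
```

Emit:
carry_out:
  targets:
    - [1,0.4,0,0,0]
    - [1,0.4,0,0,0]
    - [1,0.3,0,0,0]
    - [1,0.2,0,0,0]
    - [1,0,0,0,0]

```text
time: 18.8
tool_pos: [0.4735, 0.2198, 0.1992]
ee_rot: [-2.571, 1.569, 0.362]
wrist_force: [-3.2, 0.1, 5.5]
width: 0.0236
```

Run:
```python
from h import *
o,T,t,h=hk()
from bench import robot
d={n:robot.snapshot(n) for n in("side","top")}; pickle.dump(d,open("s6.pkl","wb"))
s0=pickle.load(open("s0.pkl","rb"))
for th in(1.0,1.2,1.31):
    a=th+.2304; print(th,{n:[proj(d[n],O+R@[-.1489*np.sin(a),y,.08+.1489*np.cos(a)]).round(1).tolist() for y in(-.042,.042)]+[proj(d[n],O+R@[-.125*np.sin(th),y,.08+.125*np.cos(th)]).round(1).tolist() for y in(-.1,.1)] for n in d})
a=cv2.absdiff(d["top"]["image"],s0["top"]["image"]).max(2)
crop(d["side"],270,140,350,225,6.8,"/tmp/b.png",10); crop(d["top"],150,85,290,185,5,"/tmp/a.png",10)
A,B=cv2.imread("/tmp/a.png"),cv2.imread("/tmp/b.png"); k=560/B.shape[0]; B=cv2.resize(B,None,fx=k,fy=k)*1
A=cv2.resize(A,(800-B.shape[1],int(A.shape[0]*(800-B.shape[1])/A.shape[1])))
c=np.zeros((560,800,3),np.uint8); c[:,:B.shape[1]]=B[:560]; c[:A.shape[0],B.shape[1]:]=A; cv2.imwrite("pics/c11.png",c)
```

```text
t 18.8 tcp [0.4735 0.2198 0.1992] yaw_y -101.97 toolx [ 0.002  0.001 -1.   ] F [-3.2  0.1  5.5] M [-0.1   0.59 -0.04] w 0.0236 j [0.33 0.02 1.45 0.   1.67 2.11]
hook est [-0.1465 -0.0139  0.0853] alpha 1.534 r 0.1466 F rack [-3.2 -0.6  5.5]
1.0 {'side': [[303.1, 192.0], [304.5, 180.5], [311.7, 196.9], [314.2, 169.7]], 'top': [[217.4, 168.3], [190.1, 163.0], [238.2, 159.4], [172.4, 146.5]]}
1.2 {'side': [[301.1, 198.1], [302.5, 186.5], [308.5, 201.7], [311.2, 174.3]], 'top': [[218.2, 172.6], [191.5, 167.4], [238.0, 164.7], [173.4, 152.1]]}
1.31 {'side': [[300.6, 201.6], [302.0, 190.0], [307.2, 204.5], [310.0, 177.0]], 'top': [[218.8, 174.1], [192.5, 169.0], [238.1, 167.1], [174.1, 154.5]]}
```

Contact of about 7 N along the pole axis came at hook z = 85.3 mm against an expected 84.5 mm at the stop. I'll press 2 mm more to confirm.

Emit:
carry_out:
  targets:
    - [1,0.1,0,0,0]
    - [1,0.1,0,0,0]
    - [1,0,0,0,0]
    - [1,0,0,0,0]

```text
time: 19.3
tool_pos: [0.4735, 0.2199, 0.1989]
ee_rot: [-2.587, 1.568, 0.346]
wrist_force: [-5.8, -0.3, 9.4]
width: 0.0238
```

```bash
python3 -c "
from h import *
hk()"
```

```text
t 19.3 tcp [0.4735 0.2199 0.1989] yaw_y -101.97 toolx [ 0.003  0.001 -1.   ] F [-5.8 -0.3  9.4] M [-0.29  0.95 -0.16] w 0.0238 j [0.33 0.02 1.45 0.   1.66 2.11]
hook est [-0.1466 -0.0138  0.085 ] alpha 1.537 r 0.1467 F rack [-5.6 -1.5  9.4]
```

The force rose to 9.4 N with no motion, so the hatch is on its stop. Now I slide the hook out along its own axis.

Emit:
carry_out:
  targets:
    - [1,-0.4,0,0,0]
    - [1,-0.3,0,0,0]
    - [1,-0.4,0,0.2,0]
    - [1,-0.4,0,0.2,0]
    - [1,-0.5,0,0.25,0]
    - [1,-0.5,0,0.25,0]
    - [1,-0.5,0,0.25,0]
    - [1,-0.6,0,0.25,0]
    - [1,-0.6,0,0.25,0]
    - [1,0,0,0,0]

```text
time: 20.3
tool_pos: [0.4577, 0.2234, 0.2388]
ee_rot: [-2.604, 1.568, 0.329]
wrist_force: [0.8, 0.2, -1.3]
width: 0.024
```

```bash
python3 -c "
from h import *
hk()"
```

```text
t 20.3 tcp [0.4577 0.2234 0.2388] yaw_y -101.95 toolx [ 0.002  0.001 -1.   ] F [ 0.8  0.2 -1.3] M [ 0.06  0.1  -0.02] w 0.024 j [ 0.34 -0.01  1.41 -0.    1.74  2.12]
hook est [-0.1628 -0.0136  0.1249] alpha 1.302 r 0.1689 F rack [ 0.8  0.4 -1.3]
```

Emit:
carry_out:
  targets:
    - [1,0,0,1,0]
    - [1,0,0,1.5,0]
    - [1,0,0,1.5,0]
    - [1,-1.5,0,1,0]
    - [1,-2,0,0,0]
    - [1,-2,0,0,0]
    - [1,0,0,0,1.4]
    - [1,0,0,0,1.5]
    - [1,0,0,0,1.4]
    - [1,0,0,0,0]

```text
time: 21.3
tool_pos: [0.4078, 0.2333, 0.2907]
ee_rot: [0.703, 1.568, -2.723]
wrist_force: [-0.1, -0.9, -2.4]
width: 0.0238
```

Run:
```python
from h import *
o,T,t,h=hk()
print("to P1 cm",(T.T@(np.array([.4911,-.1087,.30])-o["tool_pos"])*100).round(2))
from bench import robot
d={n:robot.snapshot(n) for n in("side","top")}; pickle.dump(d,open("s7.pkl","wb")); s0=pickle.load(open("s0.pkl","rb"))
# hatch check: bright eye bar/panel in top & side, sampled along predicted outlines for several angles
def prof(th,n):
    a=th+.2304; im=cv2.cvtColor(d[n]["image"],cv2.COLOR_RGB2GRAY).astype(np.float32)
    q=np.array([proj(d[n],O+R@[-.1489*np.sin(a),y,.08+.1489*np.cos(a)]) for y in np.linspace(-.038,.038,25)],np.float32)
    return cv2.remap(im,q[:,:1],q[:,1:],1).mean().round(1)
for th in np.arange(.9,1.46,.05): print(round(th,2),prof(th,"side"),prof(th,"top"))
```

```text
t 21.3 tcp [0.4078 0.2333 0.2907] yaw_y -106.32 toolx [-0.003 -0.001 -1.   ] F [-0.1 -0.9 -2.4] M [ 0.06  0.08 -0.01] w 0.0238 j [ 0.4  -0.09  1.38 -0.    1.85  2.25]
hook est [-0.2136 -0.0141  0.1768] alpha 1.145 r 0.2345 F rack [ 0.1 -0.9 -2.4]
to P1 cm [ -0.91  30.48 -17.6 ]
0.9 139.8 72.6
0.95 137.7 78.7
1.0 140.4 78.1
1.05 144.7 77.8
1.1 151.8 77.7
1.15 159.2 79.2
1.2 165.9 98.3
1.25 172.2 145.2
1.3 173.7 181.5
1.35 168.6 187.5
1.4 162.5 173.1
1.45 155.0 159.1
```

The brightness along the predicted bar line peaks at θ≈1.29–1.34 in both views, so the hatch is down. Now I carry the pole to the front of the stand.

Emit:
carry_out:
  targets:
    - [1,0,1.5,0,0]
    - [1,0,2.5,0,0]
    - [1,0,2.7,0,0]
    - [1,0,2.7,0,0]
    - [1,0,2.7,0,0]
    - [1,0,2.7,0,0]
    - [1,0,2.7,0,0]
    - [1,0,2.7,-0.5,0]
    - [1,0,2.7,-1,0]
    - [1,0,2.7,-2,0]
    - [1,0,2.7,-2.5,0]
    - [1,0,2.2,-2.5,0]
    - [1,0,0,-2.5,0]
    - [1,0,0,-2.5,0]
    - [1,0,0,-2.5,0]
    - [1,0,0,-1.6,0]
    - [1,0,0,0,0]

```text
time: 23.1
tool_pos: [0.4923, -0.1098, 0.291]
ee_rot: [0.191, 1.568, 3.048]
wrist_force: [-0.3, -0.5, -2.3]
width: 0.0238
```

```bash
cat >> h.py <<'E'
REF=np.array([.611,-.144,.1865]); XS=np.array([.9593,-.2823,0]); YS=np.array([.2823,.9593,0])
def st():
    o,T=show(); e=o["tool_pos"]-REF; print("rel. berth mm: x",(e@XS*1e3).round(1),"y",(e@YS*1e3).round(1),"z",(e[2]*1e3).round(1),"F stand",[round(float(o["wrist_force"]@a),1) for a in(XS,YS,[0,0,1])]); return o,T
def lean(s,o,T,phis):
    G=o["tool_pos"]+[0,0,.019]; X=-T[:,2]*[1,1,0]; X/=np.linalg.norm(X)
    for phi in phis:
        f=np.radians(phi); ux=X*np.cos(f)+[0,0,np.sin(f)]; uz=-X*np.sin(f)+[0,0,np.cos(f)]
        print(phi,{k:proj(s,G+ux*a+uz*(z-.0405)).round(1).tolist() for k,(a,z) in dict(collar=(0,0),mid=(0,-.05),rodlow=(0,-.105),tip=(.024,-.1345)).items()})
E
python3 - <<'E'
from h import *
o,T=st()
from bench import robot
s=robot.snapshot("side"); lean(s,o,T,(22,27,32))
# pole pixels: difference from start in the bench area
d0=pickle.load(open("s0.pkl","rb"))["side"]; m=cv2.absdiff(s["image"],d0["image"]).max(2)
for v in range(195,262,6):
    r=m[v,250:340]; print(v,[(250+i,int(x)) for i,x in enumerate(r) if x>35])
E
```

```text
t 23.1 tcp [ 0.4923 -0.1098  0.291 ] yaw_y -106.33 toolx [-0.002  0.    -1.   ] F [-0.3 -0.5 -2.3] M [ 0.01  0.06 -0.01] w 0.0238 j [-0.33 -0.01  1.31 -0.    1.85  1.52]
rel. berth mm: x -123.5 y -0.7 z 104.5 F stand [-0.2, -0.6, -2.3]
22 {'collar': [301.7, 204.1], 'mid': [307.0, 216.6], 'rodlow': [312.8, 229.8], 'tip': [322.6, 235.4]}
27 {'collar': [302.7, 203.8], 'mid': [309.3, 216.0], 'rodlow': [316.3, 229.0], 'tip': [326.7, 233.9]}
32 {'collar': [303.7, 203.5], 'mid': [311.4, 215.2], 'rodlow': [319.8, 227.8], 'tip': [330.6, 232.0]}
195 [(294, 39), (295, 55), (296, 55), (297, 54), (298, 56), (299, 48), (300, 72), (301, 109), (302, 116), (303, 117), (304, 115), (305, 112), (306, 115), (307, 108), (308, 67), (321, 42), (322, 70), (323, 47), (324, 37), (325, 38), (339, 55)]
201 [(299, 42), (300, 82), (301, 111), (302, 113), (303, 113), (304, 113), (305, 112), (306, 112), (307, 112), (308, 106), (309, 41), (319, 36), (333, 47), (334, 65), (335, 37), (336, 48), (337, 66), (338, 67), (339, 102)]
207 [(301, 46), (302, 56), (303, 46), (304, 36), (306, 49), (307, 64), (308, 65), (309, 66),
[... 1135 characters left out ...]
9), (338, 74), (339, 62)]
231 [(325, 49), (326, 53), (328, 91), (329, 98), (330, 56), (331, 102), (332, 98), (333, 100), (334, 101), (335, 101), (336, 101), (337, 100), (338, 100), (339, 64)]
237 [(331, 38), (332, 70), (333, 75), (334, 81), (335, 89), (336, 81), (337, 68), (338, 59), (339, 39)]
243 [(333, 56), (334, 55)]
249 [(332, 44), (333, 64), (334, 56)]
255 [(332, 60), (333, 66)]
261 [(250, 68), (251, 66), (252, 67), (253, 67), (254, 66), (255, 67), (256, 67), (257, 68), (258, 67), (259, 43), (284, 50), (285, 67), (286, 67), (287, 67), (288, 67), (289, 68), (290, 69), (291, 70), (292, 68), (293, 69), (294, 69), (295, 68), (296, 69), (297, 70), (298, 68), (299, 68), (300, 68), (301, 69)]
```

The rod pixels suggest a lean of about 31°. I lower to slot height and enter the slot, so the fork's closed end and post push the pole upright.

Emit:
carry_out:
  targets:
    - [1,1.2,-0.07,0,0]
    - [1,1.3,0,0,0]
    - [1,1.3,0,0,0]
    - [1,1.2,0,0,0]
    - [1,0,0,-0.8,0]
    - [1,0,0,-1,0]
    - [1,0,0,-1,0]
    - [1,0,0,-1,0]
    - [1,0,0,-0.8,0]
    - [1,0,0,-0.6,0]
    - [1,0,0,0,0]

```text
time: 24.25
tool_pos: [0.5429, -0.1228, 0.2419]
ee_rot: [0.225, 1.57, 3.082]
wrist_force: [-0.2, -0.9, -1.5]
width: 0.0238
```

```bash
python3 -c "
from h import *
st()"
```

```text
t 24.25 tcp [ 0.5429 -0.1228  0.2419] yaw_y -106.27 toolx [-0.  0. -1.] F [-0.2 -0.9 -1.5] M [ 0.08  0.01 -0.01] w 0.0238 j [-0.32  0.1   1.29 -0.    1.76  1.53]
rel. berth mm: x -71.3 y 1.1 z 55.4 F stand [0.1, -0.9, -1.5]
```

Emit:
carry_out:
  targets:
    - [1,-0.25,0.1,-0.7,0]
    - [1,-0.25,0,-0.7,0]
    - [1,-0.25,0,-0.7,0]
    - [1,-0.22,0,-0.7,0]
    - [1,-0.2,0,-0.7,0]
    - [1,0,0,0,0]

```text
time: 24.85
tool_pos: [0.5761, -0.1335, 0.2537]
ee_rot: [-0.174, 1.57, 2.684]
wrist_force: [-3.5, 0.8, 0.4]
width: 0.0238
```

```bash
python3 -c "
from h import *
st()"
```

```text
t 24.85 tcp [ 0.5761 -0.1335  0.2537] yaw_y -106.27 toolx [-0.  0. -1.] F [-3.5  0.8  0.4] M [0.3  0.75 0.01] w 0.0238 j [-0.32  0.18  1.18  0.    1.79  1.53]
rel. berth mm: x -36.5 y 0.3 z 67.2 F stand [-3.6, -0.2, 0.4]
```

Emit:
carry_out:
  targets:
    - [1,-0.12,0,-0.7,0]
    - [1,-0.1,0,-0.7,0]
    - [1,-0.08,0,-0.7,0]
    - [1,-0.05,0,-0.7,0]
    - [1,-0.03,0,-0.7,0]
    - [1,0,0,-0.7,0]
    - [1,0,0,0,0]

```text
time: 25.55
tool_pos: [0.6171, -0.1455, 0.2574]
ee_rot: [3.136, 1.569, -0.289]
wrist_force: [-2.6, 1.2, -0.1]
width: 0.0236
```

Run:
```python
from h import *
o,T=st()
from bench import robot
s=robot.snapshot("side"); pickle.dump(s,open("s8.pkl","wb")); lean(s,o,T,(-5,0,5,10))
g=s["image"].astype(int)
for v in range(212,240,4): print(v,[(u,int(g[v,u].sum()//3)) for u in range(322,346)])
```

```text
t 25.55 tcp [ 0.6171 -0.1455  0.2574] yaw_y -106.27 toolx [ 0.001 -0.    -1.   ] F [-2.6  1.2 -0.1] M [ 0.3   0.72 -0.03] w 0.0236 j [-0.32  0.27  1.05  0.    1.81  1.53]
rel. berth mm: x 6.3 y 0.3 z 70.9 F stand [-2.8, 0.4, -0.1]
-5 {'collar': [335.9, 217.0], 'mid': [333.6, 229.3], 'rodlow': [331.1, 242.3], 'tip': [336.9, 250.4]}
0 {'collar': [337.0, 217.1], 'mid': [336.0, 229.6], 'rodlow': [334.9, 242.8], 'tip': [341.5, 250.6]}
5 {'collar': [338.1, 217.2], 'mid': [338.4, 229.8], 'rodlow': [338.7, 243.2], 'tip': [346.1, 250.5]}
10 {'collar': [339.2, 217.2], 'mid': [340.9, 229.8], 'rodlow': [342.6, 243.2], 'tip': [350.7, 250.1]}
212 [(322, 88), (323, 89), (324, 89), (325, 88), (326, 87), (327, 88), (328, 89), (329, 86), (330, 85), (331, 87), (332, 88), (333, 70), (334, 66), (335, 90), (336, 100), (337, 101), (338, 101), (339, 100), (340, 100), (341, 79), (342, 59), (343, 48), (344, 42), (345, 42)]
216 [(322, 89), (323, 88), (324, 87), (325, 88), (326, 88), (327, 89), (328, 89), (329, 89), (330, 92), (331, 100), (332, 101), (333, 94), (334, 85), (335, 81), (336, 81), (337, 74), (338, 
[... 734 characters left out ...]
, (332, 76), (333, 76), (334, 78), (335, 85), (336, 89), (337, 88), (338, 86), (339, 63), (340, 41), (341, 41), (342, 41), (343, 42), (344, 53), (345, 77)]
232 [(322, 125), (323, 101), (324, 63), (325, 45), (326, 46), (327, 47), (328, 46), (329, 47), (330, 48), (331, 50), (332, 49), (333, 50), (334, 56), (335, 79), (336, 88), (337, 80), (338, 63), (339, 53), (340, 53), (341, 53), (342, 53), (343, 68), (344, 86), (345, 92)]
236 [(322, 113), (323, 77), (324, 62), (325, 66), (326, 67), (327, 77), (328, 94), (329, 99), (330, 98), (331, 110), (332, 115), (333, 119), (334, 105), (335, 86), (336, 80), (337, 68), (338, 55), (339, 52), (340, 53), (341, 52), (342, 53), (343, 69), (344, 87), (345, 92)]
```

The collar is centred at u=337.2 and the rod is at (335.8,232), both matching the prediction for 0°, so the pole is upright. I back off 6 mm and lower the collar onto the fork.

Emit:
carry_out:
  targets:
    - [1,0,0.03,0.6,0]
    - [1,0.8,0,0,0]
    - [1,1.2,0,0,0]
    - [1,1.2,0,0,0]
    - [1,1.2,0,0,0]
    - [1,1.2,0,0,0]
    - [1,0.6,0,0,0]
    - [1,0.4,0,0,0]
    - [1,0.2,0,0,0]
    - [1,0,0,0,0]

```text
time: 26.6
tool_pos: [0.61, -0.1437, 0.1899]
ee_rot: [2.882, 1.57, -0.543]
wrist_force: [0.3, 0.4, -1.6]
width: 0.0235
```

```bash
python3 -c "
from h import *
st()"
```

```text
t 26.6 tcp [ 0.61   -0.1437  0.1899] yaw_y -106.27 toolx [ 0. -0. -1.] F [ 0.3  0.4 -1.6] M [0.07 0.04 0.  ] w 0.0235 j [-0.32  0.26  1.2  -0.    1.68  1.53]
rel. berth mm: x -1.0 y -0.0 z 3.4 F stand [0.2, 0.5, -1.6]
```

Emit:
carry_out:
  targets:
    - [1,0.1,0,0,0]
    - [1,0.1,0,0,0]
    - [1,0.1,0,0,0]
    - [1,0.1,0,0,0]
    - [1,0.1,0,0,0]
    - [1,0,0,0,0]

```text
time: 27.2
tool_pos: [0.61, -0.1437, 0.1852]
ee_rot: [3.015, 1.57, -0.411]
wrist_force: [-0.4, -0.8, 0.1]
width: 0.024
```

```bash
python3 -c "
from h import *
st()"
```

```text
t 27.2 tcp [ 0.61   -0.1437  0.1852] yaw_y -106.27 toolx [ 0.001 -0.    -1.   ] F [-0.4 -0.8  0.1] M [0.12 0.09 0.01] w 0.024 j [-0.32  0.26  1.21 -0.    1.67  1.53]
rel. berth mm: x -1.1 y -0.0 z -1.3 F stand [-0.1, -0.9, 0.1]
```

Emit:
carry_out:
  targets:
    - [1,0.1,0,0,0]
    - [1,0.1,0,0,0]
    - [1,0,0,0,0]
    - [1,0,0,0,0]

```text
time: 27.6
tool_pos: [0.61, -0.1437, 0.1852]
ee_rot: [3.063, 1.569, -0.363]
wrist_force: [-2.5, 1.0, 5.8]
width: 0.0237
```

```bash
python3 -c "
from h import *
st()"
```

```text
t 27.6 tcp [ 0.61   -0.1437  0.1852] yaw_y -106.27 toolx [ 0.002 -0.001 -1.   ] F [-2.5  1.   5.8] M [0.25 0.65 0.02] w 0.0237 j [-0.32  0.26  1.21 -0.    1.67  1.53]
rel. berth mm: x -1.1 y -0.0 z -1.3 F stand [-2.6, 0.2, 5.8]
```

The collar is seated, with 5.8 N of upward reaction and no motion. I take off the press and let go gently.

Emit:
carry_out:
  targets:
    - [1,-0.25,0,0,0]
    - [0.7,0,0,0,0]
    - [0.6,0,0,0,0]
    - [0.5,0,0,0,0]
    - [0.4,0,0,0,0]
    - [0.2,0,0,0,0]
    - [0,0,0,0,0]
    - [0,0,0,0,0]
    - [0,0,0,0,0]
    - [0,0,0,0,0]
    - [0,0,0,0,0]
    - [0,0,0,0,0]

```text
time: 28.8
tool_pos: [0.6099, -0.1437, 0.1853]
ee_rot: [2.471, 1.571, -0.954]
wrist_force: [0.0, -0.4, 0.6]
width: 0.0938
```

```bash
python3 -c "
from h import *
st()"
```

```text
t 28.8 tcp [ 0.6099 -0.1437  0.1853] yaw_y -106.27 toolx [ 0. -0. -1.] F [ 0.  -0.4  0.6] M [ 0.09 -0.01 -0.03] w 0.0938 j [-0.32  0.26  1.21 -0.    1.67  1.53]
rel. berth mm: x -1.1 y -0.0 z -1.2 F stand [0.1, -0.4, 0.6]
```

Emit:
carry_out:
  targets:
    - [0,-1,0,0,0]
    - [0,-2,0,0,0]
    - [0,-3,0,0,0]
    - [0,-3,0,0,0]
    - [0,-3,0,0,0]
    - [0,0,1.5,3,0]
    - [0,0,1.5,3,0]
    - [0,0,1.5,3,0]
    - [0,0,1.5,3,0]
    - [0,0,1.5,3,0]
    - [0,0,1.5,3,0]
    - [0,0,1.5,3,0]
    - [0,0,1.5,3,0]
    - [0,0,0,0,0]
    - [0,0,0,0,0]

```text
time: 30.3
tool_pos: [0.346, -0.1918, 0.3064]
ee_rot: [2.926, 1.568, -0.5]
wrist_force: [0.8, -0.1, 0.3]
width: 0.0942
```

Run:
```python
from h import *
o,T=st()
from bench import robot
d={n:robot.snapshot(n) for n in("side","top")}; pickle.dump(d,open("s9.pkl","wb")); s0=pickle.load(open("s0.pkl","rb"))
m=cv2.absdiff(d["top"]["image"],s0["top"]["image"]).max(2)
for n,u,v in[("jar",146,167),("bowl",166,219),("prop",413,146),("bat",397,197),("brush",280,190),("rib",332,224),("blue pole",236,235),("stand pole",324,146)]:
    print(n,"mean diff",m[v-9:v+10,u-9:u+10].mean().round(1))
def prof(th,n):
    a=th+.2304; im=cv2.cvtColor(d[n]["image"],cv2.COLOR_RGB2GRAY).astype(np.float32)
    q=np.array([proj(d[n],O+R@[-.1489*np.sin(a),y,.08+.1489*np.cos(a)]) for y in np.linspace(-.038,.038,25)],np.float32)
    return cv2.remap(im,q[:,:1],q[:,1:],1).mean().round(1)
print([(th,prof(th,"side"),prof(th,"top")) for th in(1.1,1.2,1.25,1.3,1.35,1.4)])
crop(d["side"],290,140,400,290,4,"/tmp/b.png",10); crop(d["top"],150,85,350,190,1.8,"/tmp/a.png",50); crop(d["top"],300,115,345,170,6,"/tmp/c.png",10)
B=cv2.imread("/tmp/b.png");A=cv2.imread("/tmp/a.png");C=cv2.imread("/tmp/c.png")
c=np.zeros((600,800,3),np.uint8); c[:,:B.shape[1]]=B; c[:A.shape[0],B.shape[1]:B.shape[1]+A.shape[1]]=A; c[200:200+C.shape[0],460:460+C.shape[1]]=C; cv2.imwrite("pics/final.png",c)
```

```text
t 30.3 tcp [ 0.346  -0.1918  0.3064] yaw_y -106.33 toolx [ 0.003 -0.001 -1.   ] F [ 0.8 -0.1  0.3] M [ 0.03  0.06 -0.05] w 0.0942 j [-0.65 -0.26  1.49  0.    1.91  1.21]
rel. berth mm: x -240.8 y -120.6 z 119.9 F stand [0.7, 0.1, 0.3]
jar mean diff 3.6
bowl mean diff 4.8
prop mean diff 3.8
bat mean diff 133.0
brush mean diff 4.4
rib mean diff 127.4
blue pole mean diff 4.0
stand pole mean diff 19.6
[(1.1, np.float32(155.2), np.float32(77.2)), (1.2, np.float32(169.8), np.float32(97.9)), (1.25, np.float32(176.2), np.float32(144.5)), (1.3, np.float32(177.7), np.float32(180.6)), (1.35, np.float32(172.5), np.float32(186.5)), (1.4, np.float32(166.2), np.float32(172.1))]
```

View pics/final.png

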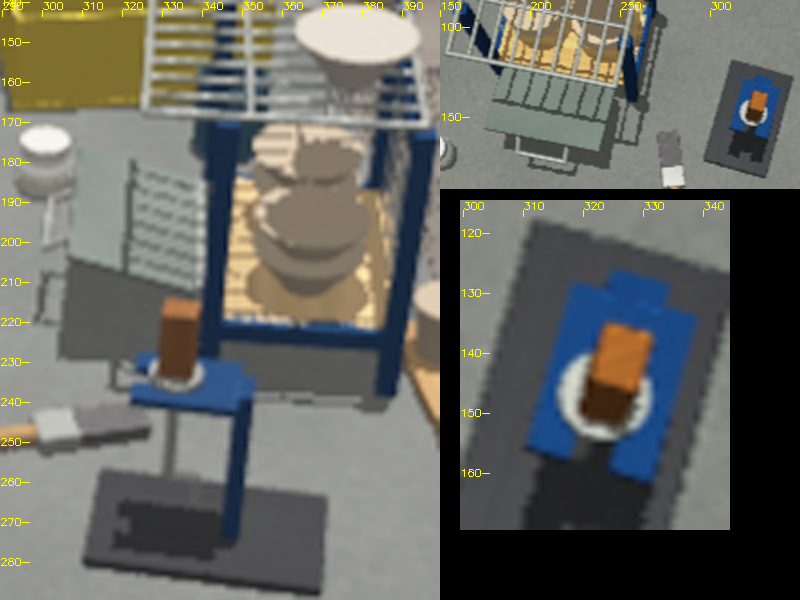

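The hatch is down, with its eye at top (205,168), and the pole stands upright with its collar on the fork at side (333,231). The large top-view differences at the bat and rib may just be the arm overhead, so I check those in the side view before handing in.

Run:
```python
from h import *
from bench import robot
d,s0=pickle.load(open("s9.pkl","rb")),pickle.load(open("s0.pkl","rb"))
m=cv2.absdiff(d["side"]["image"],s0["side"]["image"]).max(2)
for n,u,v in[("bat",306,330),("rib",271,284),("prop",364,327),("brush",290,249)]: print(n,np.median(m[v-8:v+9,u-12:u+13]),m[v-8:v+9,u-12:u+13].mean().round(1))
print("top: arm colour at bat/rib",d["top"]["image"][197,397],d["top"]["image"][224,332])
print(robot.close_job())
```

```text
bat 1.0 1.0
rib 1.0 7.3
prop 1.0 1.1
brush 1.0 1.2
top: arm colour at bat/rib [31 61 59] [54 56 57]
the job is handed in; nothing more can be done
None
```

The hatch is down on its stop and the pole is hanging upright in the fork again, released. I handed the job in at about 30.4 s; no verdict was reported.

**What I did:** The tool can only point straight down. So I hooked the pole on the fixed roof rail and drew it back, which pivoted it in the grip to a lean of about 27°. I then caught the eye under the roof and swung the hatch down along its arc. At the stand I pushed the pole upright against the slot end, set the collar on the fork and let go.

**Last checks:**
- **Hatch:** the eye's brightness peaks at about 1.30 to 1.35 rad in both views, against 1.31 at the stop. When I pressed it on the stop, the force rose to about 11 N with no movement.
- **Pole:** the final picture shows it upright with the collar flat on the fork. At release the tool was about 1 mm from its position at the first grasp.
- **Other things on the bench:** jar, bowl, prop, brush and the blue pole look unchanged in the top view. The bat and rib differed strongly there because the arm was over them, but the side view shows them unmoved.
- **Not checked:** I did not check the large brown-handled pole at the end, though no planned move touched it.

**Disagreements:** The pole's lean grew to about 31° while pressing the hatch, and was corrected at the stand. Halfway down, the crank pressed inward with 4 to 5 N, so I shifted the path outward.

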